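Load the sample sled under the reader's spring flap

ROBOT

A 6-joint arm with a two-finger parallel gripper is mounted at the origin on the work surface. World frame = base frame: x ahead of the robot, y to its left, z up, the work surface at z = 0. Lengths are in m, angles in rad, forces in N, time in s.
With the tool pointing down it reaches from about 0.275 to 0.875 m from the base axis. Payload 12.5 kg.
Tool frame: the origin (TCP) lies on the front face of the gripper's body, between the roots of the fingers; the fingertips stand 73 mm ahead of it and the grasp point (between the pads) lies 54 mm ahead of it; z points along the fingers, y is the direction in which the jaws open and shut (so a half turn about z gives the same grasp; the last joint's range is limited). The gripper opens to 85 mm and grips with 20 to 120 N. Pads are 22 mm wide; open, the fingers measure 114 mm over their backs; the gripper's body (76 mm by 85 mm) begins 54 mm behind the grasp point. The pads swing forward as they close: fully open they stand 13 mm farther back than shut.
Start: joints at [-1.37, 0.351, 1.652, -0, 1.139, -0.085], TCP at [0.155, -0.528, 0.304] pointing down, gripper open.
Joint ranges: [-2.75, 2.75], [-0.79, 2.1], [0.01, 2.65], [-1.57, 4.71], [0.07, 3.14], [-2.87, 2.87]. Speed limits (rad/s): [2.22, 2.22, 2.79, 3.14, 3.14, 3.14].

INTERFACE

Orientations are given as a 3x3 rotation matrix whose columns are the frame's x, y, z axes.
In Python, from cell import arm gives the robot as it stands.
- The arm moves only by the tool carry_out, never from a script. Its argument "motion" is a list of rows, each a list of 3 entries, a list of its own where there are three numbers: the gripper's target within -1 to 1 (shut at 1, half-way at 0, fully open at -1), then the shift along the tool's x, y, z in mm, then the turn, a rotation vector about the tool's x, y, z in rad. In form: [[claw, [dx, dy, dz], [wx, wy, wz]], ...]. A call has 1 to 12 rows; each row shifts and turns the commanded pose from where the row before left it, along the tool's axes as they then stand; what a row does not reach is not made up. A row lasts 1/10 s, in which the tool goes at most 50 mm and 8.59 degrees, less where a joint would pass 70% of its speed; a pose out of reach is approached as far as the arm can. A call is refused whole if a number of a shift passes 50 or a number of a turn 0.15, either way. A call with a gripper value outside its range is refused whole. The fingers move at their own pace and stop on an object; the grip force is fixed at half the most. Time passes only in rows, so rows that do not move let the fingers close. It gives the time, the measured TCP pose, the force and the opening at its end, in the units of the state.
- arm.sense(): the state, without advancing time (a new reading comes with each control period).
- arm.snapshot(name): name is "scene" or "top" or "wrist"; returns (picture, depth): 400x640x3 uint8, red, green, blue; 400x640 float32, m along the optical axis (not along the pixel's ray), 0 where there is no reading.
- arm.camera_params(name): a dict with "vfov" (degrees; the focal length in pixels is half the picture's height over the tangent of half this angle, whatever the lens; pixels are square), "cx", "cy" (the principal point, pixels), "extrinsics" (4x4, takes a point from camera to world coordinates). Camera axes: x right, y down, z forward; pixel columns grow to the right and rows downward; lengths in m; the calibration is good to about 2 mm. The wrist camera is an equidistant fisheye: a pixel r from the principal point sees the ray r / f radians off the axis. A picture is of the moment at which its call begins: read the wrist's pose just before it. camera_params takes no time and is no camera call; for the wrist camera it gives the pose at the moment of the call.
- arm.finish_job(): hands the job in, once; it reports no verdict.
The state is a dict: "clock": time; "q": joint angles; "dq": joint speeds; "tau": joint torques, N m; "position": TCP position; "tcp_rot": TCP orientation; "force": force on the tool from outside, world axes, zero at the start; "moment": the same for the moment, N m; "opening": finger opening in m.
Only numpy, scipy, OpenCV 4.12 (cv2) and the standard library are available. Lean on these libraries where they do the work, as an engineer would, in place of code of your own. Each camera call takes 0.05 s, during which the arm holds its last target. There are 200 camera calls.

TASK

Load the sample sled into the reader: with one fingertip push the bar of the spring flap to open it and keep it open, while the other fingertip pushes the sled by its upright fin along the rails and under the flap until it is fully home against the end stop. Then let the flap spring shut behind the sled's front block and move clear. Only push: do not lift or tip the sled, and leave the bottle, beaker, jar and spatula where they are.

Things in the scene. Friction and masses are not known exactly. Their poses are not given: they have to be found in the camera images.
- reader: Low fixed sample reader. Origin on the bench under the flap's hinge line, mid-lane; x = the push direction (away from the robot; yaw varies), y left of it, z up. Base plate 8 mm thick, 170 mm wide, x -230 to +190 mm. Hinge posts at y = +-34 mm, x = 0, 42 mm tall. White housing x 45 to 190 mm, 75 mm tall. Left of the lane (y over 50 mm) the plate is bare up to the housing, but for the bar above it.
- lane_start (a point): On the plate (8 mm up) at the robot end of the lane, mid-lane, reader x = -225 mm. From here two rails (inner faces 23.5 mm either side, 4.5 mm thick, tops 18 mm above the bench) run to reader x = -40 mm; bay walls (same faces, 28 mm tall) carry on to the end stop. The sled slides between them.
- end_stop (a point): Foot of the end stop's face (black block across the lane, top 26 mm above the bench): reader x = -8 mm, mid-lane, 8 mm up. The sled is home when its front meets it.
- flap (a joint): Angle of the black flap, rad: 0 shut, grows as it opens, 1.4 at most. Hinge along reader y at x = 0, 34 mm up. Its free edge, towards the robot, swings up and away. A spring shuts it: about 1.5 N at the bar at first, 2.5 N at 1.2 rad. The sled is blocked by the shut flap and cannot push it open; at 0.4 rad or more the sled passes.
- flap_lip (a point): Lower outer edge of the flap's lip, mid-lane. Shut: reader x = -32 mm, 15 mm above the bench. The flap is a level plate 50 mm wide from the hinge to here, with a hanging lip 44 mm wide, 4 mm thick. While opening, this edge first swings out to x = -38 mm, then up.
- flap_bar (a point): Middle of the grey push bar on the flap's arm: 14 mm diameter, along reader y from 43 to 77 mm (arm at y = 46), left of the lane. Shut: axis at x = -29 mm, 68.5 mm above the bench. Pushed to +x it opens the flap, turning at 45 mm from the hinge line: at 0.5 rad x = -9 mm, 78 mm up; at 1.2 rad x = +22 mm, 74 mm up.
- sled: Loose grey sled in the lane, about 0.3 kg, 100 mm (x) by 44 mm (y), x along the reader's x. Origin centre of its underside, 8 mm above the bench. Front block x 34 to 50 mm, 14 mm tall, white disc on it; else a 4 mm plate with a fin across it (x 8 to 16 mm, 36 mm wide, top 62 mm above the underside) and a steel weight (x -47 to -17 mm, top 18 mm). Home, the fin stays outside; the lip drops behind the block.
- sled_front (a point): Middle of the sled's lower front edge, 50 mm ahead of its origin. Home: at the end stop, reader x = -8 mm. At the start it is 47 to 92 mm short of that.
- sled_fin (a point): Middle of the rear face of the fin (the face to push), at sled x = 8 mm, 63 mm above the bench; the fin's top is 70 mm above the bench. At home it is at reader x = -50 mm.
- reagent_bottle: Bystander: upright amber bottle, 56 mm diameter, 120 mm tall; origin centre of its underside.
- beaker: Bystander: empty glass beaker, 64 mm diameter, 75 mm tall; origin centre of its underside.
- sample_jar: Bystander: glass jar with white cap, 44 mm diameter, 50 mm tall; origin centre of its underside.
- spatula: Bystander: steel spatula about 160 mm long lying flat on the bench.
There are look-alikes about, which are no part of the job. What is shaped like the sled but yellow is not meant.

How it is judged:
On the way, in this order (a step that is already met when the one before it is completed fails the run):
1. the flap is pushed open by a finger while the sled is still outside it (value of joint flap above 0.3 rad and x of sled_front in the frame of reader below -0.028 m and contact force between the fingers and flap above 0.1 N), for 0.05 s.
2. the sled goes under the flap while a finger keeps the flap open (value of joint flap above 0.25 rad and x of sled_front in the frame of reader above -0.022 m and contact force between the fingers and flap above 0.1 N), for 0.05 s.
At the end, for the whole second after the job is handed in: The sled's front edge is within 4 mm of the end stop, the flap is shut (under 0.06 rad), and the sled lies flat on the plate at rest (x of sled_front in the frame of reader above -0.012 m and value of joint flap below 0.06 rad and linear speed of sled below 0.01 m/s and z of sled in the frame of reader below 0.011 m and angle between sled's own z axis and vertical below 0.05 rad); the robot touches nothing.
It fails at once if the sled is lifted (more than 7 mm) or tipped (more than 0.15 rad) (z of sled in the frame of reader above 0.015 m or angle between sled's own z axis and vertical above 0.15 rad).
It fails at once if the reagent bottle is disturbed (moved more than 15 mm) (distance of reagent_bottle from where it was at the start of the episode above 0.015 m).
It fails at once if the beaker is disturbed (moved more than 15 mm) (distance of beaker from where it was at the start of the episode above 0.015 m).
It fails at once if the sample jar is disturbed (moved more than 15 mm) (distance of sample_jar from where it was at the start of the episode above 0.015 m).
It fails at once if the spatula is disturbed (moved more than 15 mm) (distance of spatula from where it was at the start of the episode above 0.015 m).
It also fails if it takes over 35 s, if anything falls off the work surface, if the arm or the gripper's body presses on something with over 40 N, if the wrist force passes 120 N, or if a joint passes its speed limit or range.

## Working session

There is one attempt and no reset: what is moved stays moved. The work goes in short steps, Python scripts to look and compute and a tool call to move; the robot and the scene stay as the last step left them, time stands still between calls to the robot, and variables do not carry over. Pictures are saved under pics/ and viewed, about 8 in all and at most 12, crops included, and the job is handed in when it is done.

Besides the shell and the picture viewer there is one more tool, called after "Emit:" by a JSON object that holds its "name" and its "arguments", one argument or row to a line. carry_out: Moves the arm, as the interface text tells. Its arguments: {"type":"object","properties":{"motion":{"type":"array","items":{"type":"array"}}},"required":["motion"]}

```bash
mkdir -p pics
cat > h.py <<'E'
import numpy as np, cv2
from cell import arm
def save(n,im): cv2.imwrite('pics/'+n+'.png',cv2.cvtColor(im,cv2.COLOR_RGB2BGR))
def grab(n):
    p=arm.camera_params(n); im,d=arm.snapshot(n); return p,im,d
def cloud(p,d):
    f=200/np.tan(np.radians(p['vfov'])/2); v,u=np.mgrid[:400,:640]
    c=np.stack([(u-p['cx'])/f*d,(v-p['cy'])/f*d,d,np.ones_like(d)],-1)
    return (c@np.array(p['extrinsics']).T)[...,:3]
E
python3 - <<'E'
from h import *
for n in ['scene','top']:
    p,im,d=grab(n); save(n,im); np.savez(n,im=im,d=d,X=cloud(p,d)); print(n,p)
print(arm.sense())
a=cv2.imread('pics/scene.png');b=cv2.imread('pics/top.png')
E
```

```text
scene {'vfov': 51.81539676474068, 'cx': 318.9042787642649, 'cy': 201.27877335212034, 'extrinsics': array([[-0.64588707,  0.6042916 , -0.46654212,  0.85344433],
       [ 0.76340474,  0.51648475, -0.3878875 ,  0.34689684],
       [ 0.00656473, -0.60669199, -0.79490989,  0.70086722],
       [ 0.        ,  0.        ,  0.        ,  1.        ]])}
top {'vfov': 51.93375674652103, 'cx': 314.59550792496833, 'cy': 195.94038360150606, 'extrinsics': array([[-0.016502  , -0.99555741,  0.09269908,  0.40406457],
       [-0.99956312,  0.01869961,  0.02288857,  0.03769137],
       [-0.02452032, -0.09228087, -0.99543106,  1.00474542],
       [ 0.        ,  0.        ,  0.        ,  1.        ]])}
{'clock': 0.1, 'q': array([-1.36960084e+00,  3.51192593e-01,  1.65237558e+00,  2.18532323e-06,
        1.13907625e+00, -8.45741196e-02]), 'dq': array([ 8.62007147e-04, -1.01543197e-03, -1.03007480e-03, -2.25047736e-03,
       -1.87824370e-03, -2.44209969e-05]), 'tau': array([ 1.46081740e-03, -5.06831789e+01, -2.91875875e+01, -3.02113074e-05,
        2.64980357e-03,  2.38381637e-05]), 'position': array([ 0.15503647, -0.5274635 ,  0.30340071]), 'tcp_rot': array([[ 9.59445257e-01,  2.81894939e-01, -2.08242549e-04],
       [ 2.81895001e-01, -9.59444707e-01,  1.03095428e-03],
       [ 9.08235833e-05, -1.04784673e-03, -9.99999447e-01]]), 'force': array([ 0.22189818, -0.8222607 ,  0.58338996]), 'moment': array([-0.02748168,  0.02534486, -0.01841183]), 'opening': 0.08530309904410144}
```

View pics/top.png

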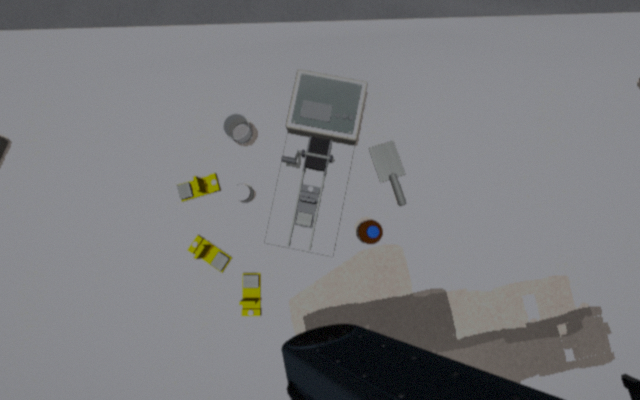

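View pics/scene.png

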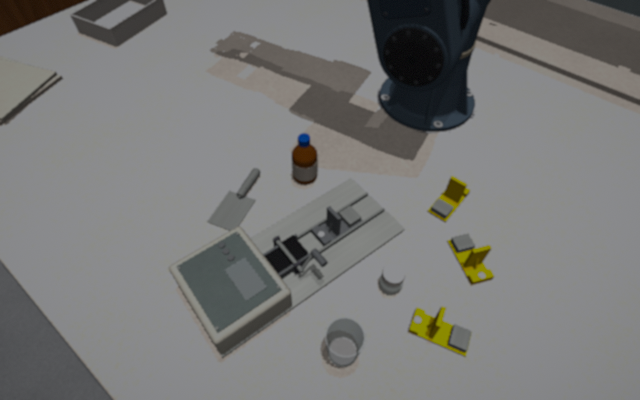

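The grey sled at top (308,205) lies in the lane between the rails. The three yellow ones, at top (200,187), (209,252) and (252,294), are decoys. The bar is at (290,160), the flap at (318,153), the jar at (245,193), the beaker at (240,130), the bottle at (370,232) and the spatula at (390,170). Next I'll take an enlarged crop and fit the reader pose.

Run:
```python
from h import *
z=np.load('top.npz'); im=z['im'];X=z['X']
save('crop',cv2.resize(im[60:270,225:405],None,fx=2.8,fy=2.8,interpolation=cv2.INTER_CUBIC))
def rect(m):
    n,l,s,c=cv2.connectedComponentsWithStats(m.astype(np.uint8)); 
    return l,s,c
H=(abs(X[...,2]-.075)<.012); H[:60]=0;H[160:]=0;H[:,:270]=0;H[:,390:]=0
P=X[H][:,:2].astype(np.float32); r=cv2.minAreaRect(P); print('housing',r,cv2.boxPoints(r))
pl=(abs(X[...,2]-.008)<.0035);pl[:60]=0;pl[265:]=0;pl[:,:255]=0;pl[:,:]&=True;pl[:,375:]=0
l,s,c=rect(pl);k=1+np.argmax(s[1:,4]);r=cv2.minAreaRect(X[l==k][:,:2].astype(np.float32));print('plate',s[k],r,cv2.boxPoints(r))
for (u,v) in [(290,160),(286,160),(296,160),(310,188),(308,200),(305,218),(245,193),(240,130),(370,232),(390,170),(300,75),(360,80),(285,240),(330,235),(250,240)]: print(u,v,X[v,u].round(4))
```

```text
housing ((0.6703869700431824, 0.03696509450674057), (0.17003317177295685, 0.22320087254047394), 77.66521453857422) [[ 0.5432012  -0.02224849]
 [ 0.76124966 -0.06992945]
 [ 0.79757273  0.09617868]
 [ 0.5795243   0.14385964]]
plate [ 264  141   91  115 4764] ((0.504228949546814, 0.07416083663702011), (0.1718093305826187, 0.2769048810005188), 77.66390991210938) [[ 0.35062003  0.01981939]
 [ 0.62113154 -0.03934018]
 [ 0.65783787  0.12850228]
 [ 0.38732636  0.18766186]]
290 160 [0.4041 0.0377 1.0047]
286 160 [0.5747 0.1233 0.0756]
296 160 [0.5865 0.1049 0.0083]
310 188 [0.5153 0.0711 0.019 ]
308 200 [0.482  0.0744 0.0713]
305 218 [0.4041 0.0377 1.0047]
245 193 [0.5028 0.2225 0.0519]
240 130 [0.6662 0.2443 0.0034]
370 232 [ 0.4067 -0.0592  0.1203]
390 170 [ 5.583e-01 -1.259e-01 -3.000e-04]
300 75 [0.777  0.0887 0.0713]
360 80 [ 0.7611 -0.0515  0.0716]
285 240 [0.3912 0.134  0.0076]
330 235 [0.4015 0.025  0.0091]
250 240 [0.3925 0.22   0.0025]
```

View pics/crop.png

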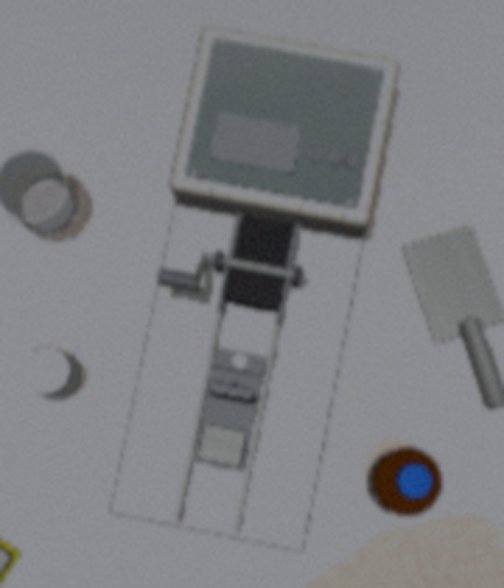

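The reader origin is about (0.594, 0.054) with yaw −12.3°, and the sled front is about 67 mm short. Plan: turn the jaws 45° to the lane and open them to about 70 mm. Then one +x push has the leading finger on the bar and the trailing one, about 60 mm behind, on the fin.

```bash
cat >> h.py <<'E'
O=np.array([.5937,.054]);yw=np.radians(-12.34);ux=np.array([np.cos(yw),np.sin(yw)]);uy=np.array([-ux[1],ux[0]])
def w2r(p): d=np.array(p)[...,:2]-O; return np.stack([d@ux,d@uy],-1)*1000
def r2w(x,y): return O+ux*x/1000+uy*y/1000
E
python3 - <<'E'
from h import *
from scipy.spatial.transform import Rotation as R
s=arm.sense();N=24
a0=np.arctan2(s['tcp_rot'][1,1],s['tcp_rot'][0,1]);a1=np.radians(45)+yw
t=np.append(r2w(-113,35.5),.20);step=(t-s['position'])/N;da=(a1-a0)/N
print(t,da)
for i in range(N):
    a=a0+da*i; ey=np.array([np.cos(a),np.sin(a)]);ex=np.array([-ey[1],ey[0]])
    print([-0.65,[round(step[:2]@ex*1e3,1),round(step[:2]@ey*1e3,1),round(-step[2]*1e3,1)],[0,0,round(-da,4)]],end=',')
E
```

```text
[0.49089747 0.11282934 0.2       ] 0.07729383857713408
[-0.65, [np.float64(20.9), np.float64(-21.7), np.float64(4.3)], [0, 0, np.float64(-0.0773)]],[-0.65, [np.float64(22.6), np.float64(-20.0), np.float64(4.3)], [0, 0, np.float64(-0.0773)]],[-0.65, [np.float64(24.0), np.float64(-18.2), np.float64(4.3)], [0, 0, np.float64(-0.0773)]],[-0.65, [np.float64(25.4), np.float64(-16.3), np.float64(4.3)], [0, 0, np.float64(-0.0773)]],[-0.65, [np.float64(26.5), np.float64(-14.3), np.float64(4.3)], [0, 0, np.float64(-0.0773)]],[-0.65, [np.float64(27.6), np.float64(-12.2), np.float64(4.3)], [0, 0, np.float64(-0.0773)]],[-0.65, [np.float64(28.4), np.float64(-10.0), np.float64(4.3)], [0, 0, np.float64(-0.0773)]],[-0.65, [np.float64(29.1), np.float64(-7.8), np.float64(4.3)], [0, 0, np.float64(-0.0773)]],[-0.65, [np.float64(29.6), np.float64(-5.5), np.float64(4.3)], [0, 0, np.float64(-0.0773)]],[-0.65, [np.float64(30.0), np.float64(-3.2), np.float64(4.3)], [0, 0, np.float64(-0.0773)]],[-0.65, [np.float64(30.1), np.float64(-0.9), np.float64(4.3)], [0, 0, np.float64(-0.0773)]],[-0.65, [np.float64(30.1),
[... 466 characters left out ...]
4(12.7), np.float64(4.3)], [0, 0, np.float64(-0.0773)]],[-0.65, [np.float64(26.3), np.float64(14.8), np.float64(4.3)], [0, 0, np.float64(-0.0773)]],[-0.65, [np.float64(25.0), np.float64(16.7), np.float64(4.3)], [0, 0, np.float64(-0.0773)]],[-0.65, [np.float64(23.7), np.float64(18.6), np.float64(4.3)], [0, 0, np.float64(-0.0773)]],[-0.65, [np.float64(22.2), np.float64(20.4), np.float64(4.3)], [0, 0, np.float64(-0.0773)]],[-0.65, [np.float64(20.5), np.float64(22.1), np.float64(4.3)], [0, 0, np.float64(-0.0773)]],[-0.65, [np.float64(18.8), np.float64(23.6), np.float64(4.3)], [0, 0, np.float64(-0.0773)]],[-0.65, [np.float64(16.9), np.float64(24.9), np.float64(4.3)], [0, 0, np.float64(-0.0773)]],
```

Emit:
{"name": "carry_out", "arguments": {
  "motion": [
    [-0.65,[21,-22,0],[0,0,-0.0773]],
    [-0.65,[22.5,-20,0],[0,0,-0.0773]],
    [-0.65,[24,-18,0],[0,0,-0.0773]],
    [-0.65,[25.5,-16,0],[0,0,-0.0773]],
    [-0.65,[26.5,-14,0],[0,0,-0.0773]],
    [-0.65,[27.5,-12,0],[0,0,-0.0773]],
    [-0.65,[28.5,-10,0],[0,0,-0.0773]],
    [-0.65,[29,-8,0],[0,0,-0.0773]],
    [-0.65,[29.5,-5.5,0],[0,0,-0.0773]],
    [-0.65,[30,-3,0],[0,0,-0.0773]],
    [-0.65,[30,-1,0],[0,0,-0.0773]],
    [-0.65,[30,1.5,0],[0,0,-0.0773]]
  ]
}}

```text
clock: 1.3
position: [0.3234, -0.2068, 0.3038]
tcp_rot: [[0.347, 0.938, -0.0], [0.938, -0.347, 0.0], [0.0, -0.0, -1.0]]
force: [0.7, -0.5, -0.4]
opening: 0.0704
```

Emit:
{"name": "carry_out", "arguments": {
  "motion": [
    [-0.65,[30,4,0],[0,0,-0.0773]],
    [-0.65,[29.5,6,0],[0,0,-0.0773]],
    [-0.65,[29,8,0],[0,0,-0.0773]],
    [-0.65,[28,10.5,0],[0,0,-0.0773]],
    [-0.65,[27.5,12.5,0],[0,0,-0.0773]],
    [-0.65,[26.5,15,0],[0,0,-0.0773]],
    [-0.65,[25,16.5,0],[0,0,-0.0773]],
    [-0.65,[23.5,18.5,0],[0,0,-0.0773]],
    [-0.65,[22,20.5,0],[0,0,-0.0773]],
    [-0.65,[20.5,22,0],[0,0,-0.0773]],
    [-0.65,[19,23.5,0],[0,0,-0.0773]],
    [-0.65,[17,25,0],[0,0,-0.0773]]
  ]
}}

```text
clock: 2.5
position: [0.4907, 0.1136, 0.3037]
tcp_rot: [[-0.543, 0.84, -0.0], [0.84, 0.543, -0.0], [0.0, -0.0, -1.0]]
force: [-0.1, -0.9, 0.1]
opening: 0.0704
```

Emit:
{"name": "carry_out", "arguments": {
  "motion": [
    [-0.65,[0,0,35],[0,0,0]],
    [-0.65,[0,0,35],[0,0,0]],
    [-0.65,[0,0,34],[0,0,0]],
    [-0.65,[0,0,0],[0,0,0]]
  ]
}}

```text
clock: 2.9
position: [0.4885, 0.1121, 0.1963]
tcp_rot: [[-0.54, 0.842, -0.007], [0.842, 0.54, -0.001], [0.003, -0.007, -1.0]]
force: [-0.1, -0.8, 0.4]
opening: 0.0708
```

Run:
```python
from h import *
s=arm.sense();print(s['clock'],w2r(s['position']),s['position'],s['opening'],s['force'],s['tcp_rot'],np.degrees(np.arctan2(s['tcp_rot'][1,1],s['tcp_rot'][0,1])-yw))
p,im,d=grab('wrist');a=im
p,im,d=grab('scene');X=cloud(p,d);save('h1',np.hstack([cv2.resize(im[120:330,160:440],None,fx=1.9,fy=1.9),cv2.resize(a[:,150:490],None,fx=.8,fy=1)[:399]])[:, :800])
m=X[...,2]
```

```text
2.9 [-115.21538835   34.31390152] [0.48847978 0.1121441  0.19633987] 0.07075081899329216 [-0.07949833 -0.82056237  0.36386602] [[-5.39858372e-01  8.41723351e-01 -7.39856931e-03]
 [ 8.41749893e-01  5.39866801e-01 -9.77757049e-04]
 [ 3.17124100e-03 -6.75559525e-03 -9.99972152e-01]] 45.01541041527926
```

View pics/h1.png

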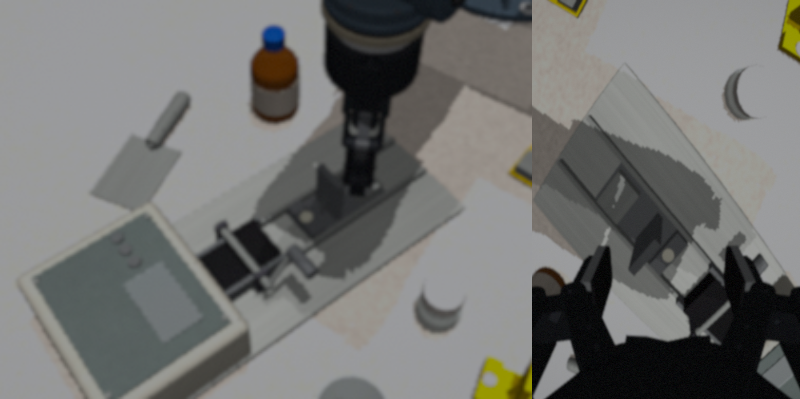

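The wrist view shows the fin around (648,235), between the fingers, with the trailing finger behind it. The scene view shows the gripper over the sled's rear, clear of the bottle and jar. I'll descend to TCP z of about 0.105.

Emit:
{"name": "carry_out", "arguments": {
  "motion": [
    [-0.65,[3,-1.5,30],[0,0,0]],
    [-0.65,[0,0,30],[0,0,0]],
    [-0.65,[0,0,22],[0,0,0]],
    [-0.65,[0,0,8],[0,0,0]],
    [-0.65,[0,0,0],[0,0,0]],
    [-0.65,[0,0,0],[0,0,0]]
  ]
}}

```text
clock: 3.6
position: [0.4885, 0.1142, 0.1115]
tcp_rot: [[-0.54, 0.842, 0.002], [0.842, 0.54, 0.0], [-0.001, 0.002, -1.0]]
force: [-0.3, 0.1, 0.7]
opening: 0.0707
```

Run:
```python
from h import *
s=arm.sense();print(s['clock'],w2r(s['position']),s['position'],s['opening'],s['force'],np.degrees(np.arctan2(s['tcp_rot'][1,1],s['tcp_rot'][0,1])-yw))
p,im,d=grab('wrist');a=im
p,im,d=grab('scene');save('h2',np.hstack([cv2.resize(im[160:310,240:440],None,fx=2,fy=2.6667),cv2.resize(a[50:400,130:510],(400,400))]))
```

```text
3.6 [-115.65734314   36.31524826] [0.48847575 0.11419366 0.11149605] 0.07070715679517604 [-0.32652333  0.08894141  0.66222023] 45.00810679175041
```

View pics/h2.png

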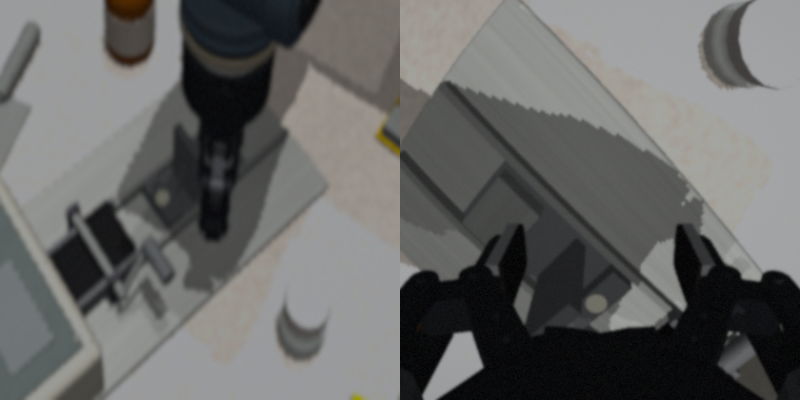

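The trailing (left) finger is behind the fin and in the wrist crop the leading finger is clear to the left of the lane, approaching the bar. I'll push along the lane.

Emit:
{"name": "carry_out", "arguments": {
  "motion": [
    [-0.65,[-3.5,3.5,5],[0,0,0]],
    [-0.65,[-3.5,3.5,0],[0,0,0]],
    [-0.65,[-3.5,3.5,0],[0,0,0]],
    [-0.65,[-3.5,3.5,0],[0,0,0]],
    [-0.65,[-3.5,3.5,0],[0,0,0]],
    [-0.65,[-3.5,3.5,0],[0,0,0]],
    [-0.65,[-3.5,3.5,0],[0,0,0]],
    [-0.65,[-3.5,3.5,0],[0,0,0]],
    [-0.65,[-3.5,3.5,0],[0,0,0]],
    [-0.65,[-3.5,3.5,0],[0,0,0]],
    [-0.65,[0,0,0],[0,0,0]],
    [-0.65,[0,0,0],[0,0,0]]
  ]
}}

```text
clock: 4.9
position: [0.5359, 0.1036, 0.1049]
tcp_rot: [[-0.54, 0.842, -0.0], [0.842, 0.54, 0.0], [0.0, -0.0, -1.0]]
force: [-2.2, 1.6, 1.6]
opening: 0.0702
```

Run:
```python
from h import *
s=arm.sense();print(s['clock'],w2r(s['position']),s['position'],s['opening'],s['force'])
p,im,d=grab('wrist');a=im
p,im,d=grab('scene');save('h3',np.hstack([cv2.resize(im[160:310,220:420],None,fx=2,fy=2.6667),cv2.resize(a[50:400,130:510],(400,400))]))
```

```text
4.9 [-67.02924701  36.09783506] [0.53593391 0.10358884 0.10489937] 0.07022903296958122 [-2.16798735  1.56737044  1.63112354]
```

View pics/h3.png

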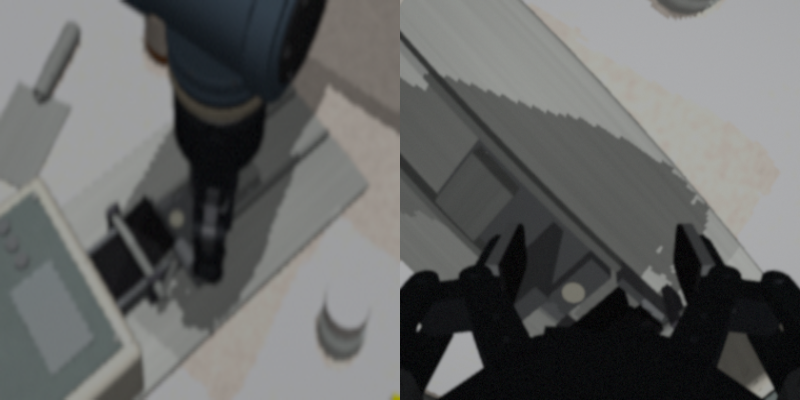

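Force on the tool is about 2.5 N, so the bar is in contact. I'll check flap and sled positions from depth.

```bash
cat >> h.py <<'E'
def look():
    p,im,d=grab('scene');X=cloud(p,d);r=w2r(X);z=X[...,2]*1000
    for n,x0,x1,y0,y1,z0,z1 in [('flaplane',-60,2,-18,-8,9,90),('bar',-45,45,55,77,55,100)]:
        m=(r[...,0]>x0)&(r[...,0]<x1)&(r[...,1]>y0)&(r[...,1]<y1)&(z>z0)&(z<z1)&(d>0)
        print(n,m.sum())
        b=np.floor(r[m][:,0]/4)*4
        for k in np.unique(b): print(' x',k,'z',np.percentile(z[m][b==k],[5,50,95]).round(1),(b==k).sum())
E
python3 -c "
from h import *
look()"
```

```text
flaplane 123
 x -60.0 z [19.8 20.8 22.7] 5
 x -56.0 z [19.9 21.4 22.6] 8
 x -52.0 z [20.  21.1 22.3] 8
 x -48.0 z [20.3 21.  22.5] 7
 x -44.0 z [ 9.4 18.6 21.4] 12
 x -32.0 z [39.3 40.4 41.9] 8
 x -28.0 z [39.2 40.  43. ] 10
 x -24.0 z [37.7 40.3 41.3] 11
 x -20.0 z [36.2 38.4 40.4] 12
 x -16.0 z [35.5 37.  38.3] 9
 x -12.0 z [35.4 36.7 37.6] 9
 x -8.0 z [35.5 36.7 38.7] 10
 x -4.0 z [35.3 36.8 39. ] 9
 x 0.0 z [28.1 36.4 38.4] 5
bar 73
 x -28.0 z [70. 70. 70.] 1
 x -24.0 z [68.4 79.6 96.2] 16
 x -20.0 z [73.4 78.3 94.8] 26
 x -16.0 z [71.3 75.5 95.4] 26
 x -12.0 z [99.5 99.5 99.5] 1
 x 44.0 z [62.4 63.4 63.7] 3
```

The sled front is at about −43 and the flap is only about 0.17 rad open. To increase the bar finger's lead I'll open the jaws about 8 mm more, then push on.

Emit:
{"name": "carry_out", "arguments": {
  "motion": [
    [-0.85,[0,0,0],[0,0,0]],
    [-0.85,[-2,2,0],[0,0,0]],
    [-0.85,[-2,2,0],[0,0,0]],
    [-0.85,[-2,2,0],[0,0,0]],
    [-0.85,[0,0,0],[0,0,0]],
    [-0.85,[0,0,0],[0,0,0]]
  ]
}}

```text
clock: 5.65
position: [0.5449, 0.1017, 0.1054]
tcp_rot: [[-0.54, 0.842, 0.001], [0.842, 0.54, 0.0], [-0.001, 0.001, -1.0]]
force: [-3.4, 1.1, 6.0]
opening: 0.0791
```

```bash
python3 -c "
from h import *
s=arm.sense();print(s['clock'],w2r(s['position']),s['position'],s['opening'],s['force'])
look()"
```

```text
5.65 [-57.88942544  36.13312014] [0.54487011 0.10167001 0.10535483] 0.07906986004500297 [-3.39147144  1.06527551  5.97957391]
flaplane 126
 x -60.0 z [ 9.2 10.8 12.6] 7
 x -52.0 z [19.1 21.  21.5] 9
 x -48.0 z [19.5 20.4 21.6] 8
 x -44.0 z [19.  20.9 22. ] 6
 x -40.0 z [32.4 34.6 34.7] 3
 x -36.0 z [35.6 40.  40.6] 3
 x -32.0 z [42.4 45.4 48.6] 4
 x -28.0 z [47.1 49.2 50.7] 10
 x -24.0 z [46.  46.7 49.4] 11
 x -20.0 z [42.4 44.9 47.9] 13
 x -16.0 z [40.  41.9 44.2] 11
 x -12.0 z [38.  39.9 41.9] 12
 x -8.0 z [36.4 37.2 39.8] 12
 x -4.0 z [35.2 35.5 37.6] 7
 x 0.0 z [23.9 36.6 38.9] 10
bar 65
 x -36.0 z [88.6 93.  97.4] 2
 x -24.0 z [56.  56.3 56.7] 2
 x -20.0 z [55.7 55.8 57. ] 3
 x -16.0 z [84.3 90.4 96.6] 2
 x -12.0 z [71.5 84.1 92.2] 11
 x -8.0 z [76.  82.6 84.3] 24
 x -4.0 z [75.  78.5 81.1] 18
 x 44.0 z [63.5 63.8 64.1] 3
```

The flap is at about 0.5 rad with the sled front near −37, so step 1 is met. I'll push on.

Emit:
{"name": "carry_out", "arguments": {
  "motion": [
    [-0.85,[-2.8,2.8,0],[0,0,0]],
    [-0.85,[-2.8,2.8,0],[0,0,0]],
    [-0.85,[-2.8,2.8,0],[0,0,0]],
    [-0.85,[-2.8,2.8,0],[0,0,0]],
    [-0.85,[-2.8,2.8,0],[0,0,0]],
    [-0.85,[-2,2,0],[0,0,0]],
    [-0.85,[0,0,0],[0,0,0]],
    [-0.85,[0,0,0],[0,0,0]]
  ]
}}

```text
clock: 6.5
position: [0.5664, 0.0968, 0.1048]
tcp_rot: [[-0.54, 0.842, 0.0], [0.842, 0.54, 0.0], [-0.0, 0.0, -1.0]]
force: [-1.4, 0.5, 2.8]
opening: 0.0795
```

Run:
```python
from h import *
s=arm.sense();print(s['clock'],w2r(s['position']),s['position'],s['opening'],s['force'])
p,im,d=grab('wrist');a=im
p,im,d=grab('scene');save('h4',np.hstack([cv2.resize(im[160:310,220:420],None,fx=2,fy=2.6667),cv2.resize(a[50:400,130:510],(400,400))]))
X=cloud(p,d);r=w2r(X)
m=(abs(r[...,1])<16)&(r[...,0]<-35)&(r[...,0]>-110)&(X[...,2]<.074)&(X[...,2]>.01)&(d>0)
b=np.floor(r[m][:,0]/4)*4
for k in np.unique(b): print(k,(np.percentile(X[m][:,2][b==k],[5,50,95])*1e3).round(1))
```

```text
6.5 [-35.86015859  36.01741611] [0.5663657  0.09684905 0.10483713] 0.07948478900953232 [-1.39699221  0.4899423   2.84183396]
-112.0 [23.7 24.5 26. ]
-108.0 [22.9 25.2 27.4]
-104.0 [22.6 25.2 27.2]
-100.0 [16.9 24.  25.7]
-96.0 [22.6 24.5 25.6]
-92.0 [23.5 25.6 26.6]
-88.0 [19.4 24.1 26.1]
-84.0 [11.8 22.4 27.1]
-80.0 [10.7 11.8 20.3]
-76.0 [10.  10.2 11.2]
-72.0 [12.7 12.7 12.7]
-68.0 [11.  11.8 12.5]
-64.0 [10.4 10.4 10.7]
-60.0 [11.4 11.5 13.7]
-56.0 [14.3 18.3 20. ]
```

View pics/h4.png

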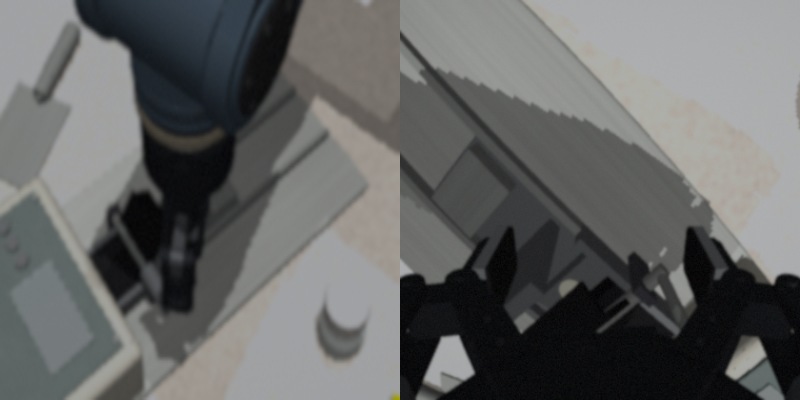

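The flap is held wide open and the sled front (weight edge at about −82) is roughly 7 mm short of home. I'll finish slowly while watching the force.

Emit:
{"name": "carry_out", "arguments": {
  "motion": [
    [-0.85,[-1.4,1.4,0],[0,0,0]],
    [-0.85,[-1.4,1.4,0],[0,0,0]],
    [-0.85,[-0.7,0.7,0],[0,0,0]],
    [-0.85,[0,0,0],[0,0,0]],
    [-0.85,[0,0,0],[0,0,0]]
  ]
}}

```text
clock: 7.1
position: [0.5709, 0.0958, 0.1046]
tcp_rot: [[-0.54, 0.842, -0.001], [0.842, 0.54, -0.0], [0.0, -0.001, -1.0]]
force: [-2.9, 1.3, -0.9]
opening: 0.0791
```

Emit:
{"name": "carry_out", "arguments": {
  "motion": [
    [-0.85,[-0.7,0.7,0],[0,0,0]],
    [-0.85,[0,0,0],[0,0,0]],
    [-0.85,[0,0,0],[0,0,0]]
  ]
}}

```text
clock: 7.4
position: [0.5718, 0.0956, 0.1046]
tcp_rot: [[-0.54, 0.842, -0.001], [0.842, 0.54, -0.0], [0.0, -0.001, -1.0]]
force: [-3.8, 0.9, -3.6]
opening: 0.0792
```

```bash
cat >> h.py <<'E'
def edge():
    s=arm.sense();print(s['clock'],w2r(s['position']),s['force'])
    p,im,d=grab('scene');X=cloud(p,d);r=w2r(X)
    m=(abs(r[...,1])<16)&(r[...,0]<-55)&(r[...,0]>-110)&(X[...,2]<.03)&(X[...,2]>.008)&(d>0)
    b=np.floor(r[m][:,0]/2)*2
    for k in np.unique(b): print(k,(np.percentile(X[m][:,2][b==k],[5,50,95])*1e3).round(1))
    save('last',im)
E
python3 -c "
from h import *
edge()"
```

```text
7.4 [-30.24226228  35.94546192] [-3.75310804  0.94688495 -3.58831396]
-110.0 [10.1 10.1 10.1]
-108.0 [11.1 16.4 21.7]
-106.0 [24.2 25.  25.3]
-104.0 [23.5 24.7 25.9]
-102.0 [23.7 24.8 27. ]
-100.0 [22.9 24.9 27.1]
-98.0 [24.1 24.4 25.9]
-96.0 [21.7 24.7 26. ]
-94.0 [23.5 26.  26.1]
-92.0 [22.6 24.3 25.7]
-90.0 [21.9 25.2 27.8]
-88.0 [24.2 25.  26.2]
-86.0 [23.5 25.  26.8]
-84.0 [19.6 25.1 26.1]
-82.0 [19.  23.6 25.9]
-80.0 [13.5 24.3 25.4]
-78.0 [12.7 22.3 25.8]
-76.0 [11.4 14.  20.6]
-74.0 [10.9 10.9 12.8]
-72.0 [10.  10.9 12.1]
-70.0 [9.9 9.9 9.9]
-68.0 [12.7 12.7 12.7]
-60.0 [12. 12. 12.]
-58.0 [10.6 10.6 10.6]
-56.0 [10.2 10.5 10.9]
```

Emit:
{"name": "carry_out", "arguments": {
  "motion": [
    [-0.85,[-0.7,0.7,0],[0,0,0]],
    [-0.85,[0,0,0],[0,0,0]]
  ]
}}

```text
clock: 7.65
position: [0.5724, 0.0953, 0.1047]
tcp_rot: [[-0.54, 0.842, -0.002], [0.842, 0.54, -0.0], [0.001, -0.002, -1.0]]
force: [-6.4, 0.7, -0.7]
opening: 0.0791
```

Emit:
{"name": "carry_out", "arguments": {
  "motion": [
    [-0.85,[-0.7,0.7,0],[0,0,0]],
    [-0.85,[0,0,0],[0,0,0]]
  ]
}}

```text
clock: 7.85
position: [0.5728, 0.0952, 0.1046]
tcp_rot: [[-0.54, 0.842, -0.004], [0.842, 0.54, -0.0], [0.002, -0.003, -1.0]]
force: [-10.4, 0.7, 1.4]
opening: 0.0789
```

```bash
python3 -c "
from h import *
edge()" | egrep "^7|^8|^\[|-10|-7"
```

```text
7.85 [-29.18449235  35.74892658] [-10.43537491   0.73294091   1.39424295]
-108.0 [11.4 11.4 11.4]
-106.0 [23.7 24.2 25.5]
-104.0 [12.5 22.6 26. ]
-102.0 [12.5 25.  26.5]
-100.0 [12.8 23.6 26.5]
-78.0 [16.2 23.5 26.2]
-76.0 [12.1 17.2 25.8]
-74.0 [10.2 10.8 12.1]
-72.0 [11.3 12.  12.6]
-70.0 [11.3 12.2 13. ]
```

Contact force has risen to about 10 N with the sled at the stop. I'll back straight off and let the flap close.

Emit:
{"name": "carry_out", "arguments": {
  "motion": [
    [-0.85,[1.4,-1.4,0],[0,0,0]],
    [-0.85,[2.8,-2.8,0],[0,0,0]],
    [-0.85,[4,-4,0],[0,0,0]],
    [-0.85,[4,-4,0],[0,0,0]],
    [-0.85,[4,-4,0],[0,0,0]],
    [-0.85,[4,-4,0],[0,0,0]],
    [-0.85,[5,-5,0],[0,0,0]],
    [-0.85,[5,-5,0],[0,0,0]],
    [-0.85,[7,-7,0],[0,0,0]],
    [-0.85,[7,-7,0],[0,0,0]],
    [-0.85,[7,-7,0],[0,0,0]],
    [-0.85,[0,0,0],[0,0,0]]
  ]
}}

```text
clock: 9.1
position: [0.502, 0.1109, 0.1049]
tcp_rot: [[-0.54, 0.842, -0.001], [0.842, 0.54, -0.0], [0.0, -0.001, -1.0]]
force: [0.0, -0.1, -0.7]
opening: 0.0786
```

Emit:
{"name": "carry_out", "arguments": {
  "motion": [
    [-0.85,[0,0,-20],[0,0,0]],
    [-0.85,[0,0,-40],[0,0,0]],
    [-0.85,[0,0,-40],[0,0,0]],
    [-0.85,[30,-30,-30],[0,0,0]],
    [-0.85,[30,-30,-10],[0,0,0]],
    [-0.85,[20,-20,0],[0,0,0]],
    [-0.85,[0,0,0],[0,0,0]],
    [-0.85,[0,0,0],[0,0,0]]
  ]
}}

```text
clock: 9.9
position: [0.3947, 0.1346, 0.2442]
tcp_rot: [[-0.54, 0.841, 0.002], [0.841, 0.54, 0.0], [-0.001, 0.001, -1.0]]
force: [1.2, 0.8, -0.6]
opening: 0.079
```

Run:
```python
from h import *
edge(); look()
p,im,d=grab('top');im2=cv2.imread('pics/last.png')[160:310,220:420]
save('h5',np.hstack([cv2.cvtColor(cv2.resize(im2,(400,400)),cv2.COLOR_BGR2RGB),cv2.resize(im[60:260,220:420],(400,400))]))
```

```text
9.9 [-211.63064903   36.20515298] [ 1.17773776  0.84185464 -0.64549223]
-108.0 [11.  11.4 11.7]
-106.0 [14.8 23.8 25.1]
-104.0 [22.3 24.2 26.1]
-102.0 [19.8 25.2 26.7]
-100.0 [21.6 25.3 26.5]
-98.0 [14.5 24.6 26.5]
-96.0 [14.4 24.7 26.7]
-94.0 [16.5 25.2 26.2]
-92.0 [13.6 24.7 26.3]
-90.0 [15.2 24.5 26.1]
-88.0 [18.1 25.1 26.8]
-86.0 [12.4 24.9 26. ]
-84.0 [22.  25.2 26.8]
-82.0 [12.5 24.7 26.8]
-80.0 [20.6 23.9 26.4]
-78.0 [10.8 24.  26.3]
-76.0 [ 9.8 16.7 25.3]
-74.0 [ 9.8 11.4 13.7]
-72.0 [ 9.8 11.3 13.2]
-70.0 [ 8.9 10.5 12.7]
-68.0 [ 9.6 11.  13.1]
-66.0 [10.6 11.2 13. ]
-64.0 [ 9.2 10.5 13.1]
-62.0 [ 9.3 11.  11.3]
-60.0 [10.1 11.7 11.9]
-58.0 [10.9 11.4 12.2]
flaplane 152
 x -52.0 z [67.9 68.6 70.3] 6
 x -48.0 z [68.2 69.  71.1] 10
 x -44.0 z [11.5 40.4 69.3] 52
 x -36.0 z [34.3 34.3 34.3] 1
 x -32.0 z [33.8 35.7 36.4] 10
 x -28.0 z [34.  34.4 35.8] 11
 x -24.0 z [32.4 34.3 36. ] 10
 x -20.0 z [33.4 34.4 34.8] 10
 x -16.0 z [33.4 34.1 35.4] 9
 x -12.0 z [32.5 35.5 36.6] 10
 x -8.0 z [33.8 34.8 36.2] 9
 x -4.0 z [34.9 36.3 38. ] 9
 x 0.0 z [36.4 38.  39.4] 5
bar 101
 x -36.0 z [68.4 72.4 74.3] 19
 x -32.0 z [65.  73.6 75.4] 28
 x -28.0 z [67.  73.1 75. ] 33
 x -24.0 z [66.2 69.6 72.7] 19
 x 44.0 z [61.6 62.2 62.8] 2
```

View pics/h5.png

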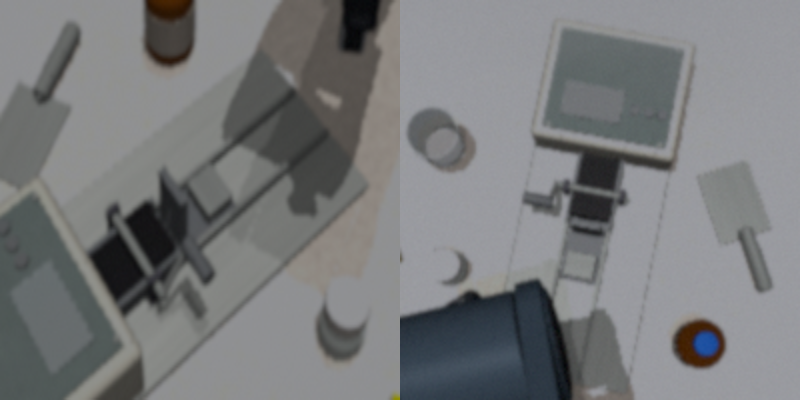

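The flap is level with the bar back at about x = −29. The fin top is at −52 to −42 (home is −50 to −42), the arm is clear and the bystanders are in place. I'll hand it in.

```bash
python3 -c "
from h import *
print(arm.finish_job())"
```

```text
the job is handed in; nothing more can be done
None
```

The sled is home and the flap has shut behind its front block. I handed the job in at about 10 s; the hand-in gave no verdict.

With the jaws turned 45° to the lane, one straight push did both jobs. The leading finger held the flap's bar and the trailing finger pushed the fin. Partway along the flap was only about 0.17 rad open. I widened the jaws by about 8 mm, which brought it to about 0.5 rad with the sled front still near −37 mm. Then I pushed on to the end stop, where the push force rose to about 10 N.

**Last checks, from depth images:**
- **Sled:** the fin is at reader x of about −50 mm and the steel weight's edges are within 1–2 mm of their home positions. The weight's top is level, so the sled lies flat.
- **Flap:** the plate is level at about 34–35 mm and the bar is back at x of about −29 mm, so it is shut.
- **Robot:** clear of the reader, with about 1 N residual force on the tool.
- **Bystanders:** the bottle, beaker, jar and spatula look unmoved in the pictures.

No check failed. The flap angles and sled positions are depth estimates, good to about 2 mm.

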